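# Put the flooring sample on display, face out

### The job

Take the wooden flooring sample out of the black slotted block and put it in the pocket of the leaning metal display stand with its plain finished face outwards and up towards the customer and its grooved underside against the back panel, resting fully home on the ledge and flat against the panel. Do not drop or fling it, and leave the books, phone, stapler and calculator where they are.

Things in the scene. Friction and masses are not known exactly. Their poses are not given: they have to be found in the camera images.
- sample: Pale oak flooring sample, 160 mm long (z), 90 wide (y), 16 thick (x), 0.11 to 0.23 kg. It starts standing on end in the slotted block, at any yaw. Origin: centre of its lower end; z up its length; +x points out of the plain finished face, -x out of the underside with four lengthwise grooves (9 mm wide, 5 deep; ribs flush at x = -8 mm). Either end may finish on the ledge.
- sample_mid (a point): The centre of the sample's solid, 80 mm from either end.
- block: Fixed black slotted block, 80 (x) x 130 (y) x 45 mm high, origin at the centre of its underside. The slot in its top, 20 mm (x) by 96 mm (y), has its floor 10 mm above the desk; the sample stands in it with 125 mm showing. Same yaw as the sample at the start.
- stand: Fixed aluminium display stand that carries the pocket. Origin: under its foot, which spans x -70 to +80 mm, 120 mm in y. It faces its own +x, away from the robot to within 0.3 rad. Two posts behind the panel at x = -20 mm are 90 mm high. The pocket's side walls are 98 mm apart, 60 high, 22 deep; the ledge is 22 deep, with a front lip 5 thick and 10 high.
- pocket: Leaning pocket of the stand. Origin: on the ledge at mid width, against the panel; 45 mm ahead (+x) of the stand's origin, 30 above the desk. z runs up the panel, which leans back 40 degrees from upright and ends at z = 100 mm; x points out of the panel (forward and up), y along the ledge. A sample fully home has its +x along the pocket's and its centre at pocket (8, 0, 80) mm.
- books: Stack of blue receipt books, 150 x 210 x 36 mm, bystander; origin at the centre of its underside.
- phone: Mobile phone lying flat, 148 (x) x 72 (y) x 9 mm, bystander; origin at the centre of its underside.
- stapler: Desk stapler, 150 (x) x 40 (y) x 55 mm, bystander; origin at the centre of its underside.
- calculator: Desk calculator, 180 (x) x 110 (y) x 26 mm, bystander; origin at the centre of its underside.
Things that resemble listed ones, but are neither listed nor needed, are in the scene too. Of the things that look like the stand, take the one that is farthest to the robot's right at the start. There is more than one size of the sample; the one meant has the size given above.

How it is judged:
By the outcome, as a careful person would: the job done as asked, in the order asked, and still so for the second after the job is handed in, with the robot touching nothing.
It also fails if it takes over 38 s, if anything falls off the work surface, if the arm or the gripper's body presses on something with over 40 N, if the wrist force passes 120 N, or if a joint passes its speed limit or range.

### The arm

A 7-joint arm with a two-finger parallel gripper is mounted at the origin on the work surface. World frame = base frame: x ahead of the robot, y to its left, z up, the work surface at z = 0. Lengths are in m, angles in degrees, forces in N, time in s.
With the tool pointing down it reaches from about 0.425 to 0.95 m from the base axis. Payload 4.7 kg.
Tool frame: the origin (TCP) lies between the finger pads; the fingertips stand tcp_to_tips ahead of it and the grasp point (between the pads) lies 11 mm behind it (tcp_to_tips is the distance from the TCP to the fingertips, in m); z points along the fingers, y is the direction in which the jaws open and shut (so a half turn about z gives the same grasp; the last joint's range is limited). The gripper opens to 85 mm and grips with 20 to 120 N. Pads are 22 mm wide; open, the fingers measure 114 mm over their backs; the gripper's body (76 mm by 85 mm) begins 54 mm behind the grasp point. The pads swing forward as they close: fully open they stand 13 mm farther back than shut.
Start: joints at [69.334, 26.849, -2.785, 87.806, 1.381, 65.374, -4.715], TCP at [0.22, -0.638, 0.239] pointing down, gripper open.
Joint ranges: [-148.3, 148.3], [-19.14, 114.17], [-79.39, 73.82], [5.75, 140.21], [-59.74, 239.74], [12.07, 113.84], [-152.46, 152.46]. Speed limits (degrees/s): [147.25, 147.25, 180, 180, 180, 180, 180].

### API

Orientations are given as [roll, pitch, yaw] about the fixed x, y, z axes, in that order (R = Rz(yaw) Ry(pitch) Rx(roll)).
In Python, from rig import move_pose, move_linear, set_joints, set_gripper, pause, solve_ik, get_image, camera_info, Unreachable, job_done, spot_in, current_t, current_joint_pos, current_qd, current_tau, current_ee_pos, current_orientation, current_ft_force, current_wrist_torque, current_gripper_width, tcp_to_tips gives the robot as it stands. Calls block until the motion is done:
- move_pose(position, orientation): joint-space move of the TCP to a pose.
- move_linear(position, ori=None, feed=0.15): straight line of the TCP; ori=None keeps the orientation; feed is the mean speed in m/s.
- set_joints(angles): joint-space move.
- set_gripper(opening): opening from 0.0 (shut) to 1.0 (fully open); the grip force is fixed at half the most; returns when the fingers have stopped.
- pause(seconds).
- solve_ik(position, orientation): joint angles nearest the present ones, or None.
- get_image(name): name is "scene" or "top"; returns (picture, depth): 400x640x3 uint8, red, green, blue; 400x640 float32, m along the optical axis (not along the pixel's ray), 0 where there is no reading.
- camera_info(name): a dict with "vertical_fov" (degrees; the focal length in pixels is half the picture's height over the tangent of half this angle, whatever the lens; pixels are square), "cx", "cy" (the principal point, pixels), "cam_to_world" (4x4, takes a point from camera to world coordinates). Camera axes: x right, y down, z forward; pixel columns grow to the right and rows downward; lengths in m; the calibration is good to about 2 mm. A picture is of the moment at which its call begins. camera_info takes no time and is no camera call.
A pose or a line that the arm cannot do raises Unreachable and nothing moves.
- job_done(): hands the job in, once; it reports no verdict.
Trained networks look in the newest picture that a camera, given by its name, has taken for a name from the list of things; names that differ only in an ending like _2 or _b are one class to them, and where a whole thing is asked for, a point or a joint stands for the part that bears it (a point fixed in the world has none). Each returns a list of dicts, best first, with "conf" (0 to 1); they miss things now and then, are a little off and sometimes report something else, mostly with a low value. They report only what shows in the picture. A call takes as long as a camera call. They do not tell look-alikes from the thing itself.
- spot_in(camera, query): "extent" ([left, top, right, bottom] in pixels, round what is visible of it).
Readings, each from a call of its own:
- current_t(): time.
- current_joint_pos(): joint angles.
- current_qd(): joint speeds.
- current_tau(): joint torques, N m.
- current_ee_pos(): TCP position.
- current_orientation(): TCP orientation.
- current_ft_force(): force on the tool from outside, world axes, zero at the start.
- current_wrist_torque(): the same for the moment, N m.
- current_gripper_width(): opening from 0.0 (shut) to 1.0 (fully open).
Only numpy, scipy, OpenCV 4.12 (cv2) and the standard library are available. Lean on these libraries where they do the work, as an engineer would, in place of code of your own. Each camera call takes 0.05 s, during which the arm holds its last target. There are 200 camera calls.

## Working session

There is one attempt and no reset: what is moved stays moved. The work goes in short steps, each a Python script; the robot and the scene stay as the last script left them, time stands still between calls to the robot, and variables do not carry over. Pictures are saved under pics/ and viewed, about 8 in all and at most 12, crops included, and the job is handed in when it is done.

```bash
mkdir -p pics; cat > h.py <<'E'
import numpy as np, cv2
from rig import *
from scipy.spatial.transform import Rotation as R
def grab(n,f=None):
    im,d=get_image(n)
    np.savez(f'{n}.npz',im=im,d=d)
    if f: cv2.imwrite('pics/'+f,im[:,:,::-1])
    return im,d
def cloud(n,d):
    c=camera_info(n); f=d.shape[0]/2/np.tan(np.radians(c['vertical_fov'])/2)
    v,u=np.mgrid[:d.shape[0],:d.shape[1]]
    P=np.stack([(u-c['cx'])/f*d,(v-c['cy'])/f*d,d],-1)
    T=np.array(c['cam_to_world']); W=P@T[:3,:3].T+T[:3,3]; W[d<=0]=np.nan
    return W
E
python3 - <<'E'
from h import *
for n in('scene','top'):
    im,d=grab(n,n+'0.png'); W=cloud(n,d)
    print(n,camera_info(n))
    for q in('sample','block','stand','books','phone','stapler','calculator'):
        for r in spot_in(n,q):
            l,t,rr,b=[int(x) for x in r['extent']]; p=W[max(t,0):b+1,max(l,0):rr+1].reshape(-1,3)
            print(q,round(r['conf'],2),[l,t,rr,b],np.nanmedian(p,0).round(3),np.nanmax(p[:,2]).round(3))
print(current_t(),tcp_to_tips)
E
```

```text
scene {'vertical_fov': 47.129253273374545, 'cx': 317.5196749692391, 'cy': 197.46953297390098, 'cam_to_world': array([[ 0.62284787,  0.62282312, -0.47344683,  1.25667045],
       [ 0.78234097, -0.4972205 ,  0.37511916, -0.51393629],
       [-0.00177458, -0.60403902, -0.79695277,  1.19513685],
       [ 0.        ,  0.        ,  0.        ,  1.        ]])}
sample 0.94 [329, 126, 352, 171] [0.505 0.198 0.048] 0.174
sample 0.72 [362, 165, 380, 193] [0.632 0.201 0.056] 0.123
block 0.87 [319, 152, 363, 185] [0.522 0.168 0.033] 0.131
block 0.73 [221, 202, 271, 256] [ 0.535 -0.211  0.034] 0.108
block 0.46 [216, 204, 275, 262] [ 0.539 -0.22   0.008] 0.108
stand 0.87 [214, 202, 275, 263] [ 0.537 -0.221  0.006] 0.108
stand 0.63 [372, 190, 432, 244] [0.79  0.19  0.007] 0.108
books 0.71 [363, 104, 444, 154] [0.508 0.48  0.005] 0.042
books 0.69 [304, 213, 356, 253] [ 0.679 -0.009  0.001] 0.019
books 0.28 [132, 260, 191, 330] [ 0.55  -0.51   0.018] 0.031
phone 0.73 [305, 213, 355, 253] [ 0.68  -0.009  0.001] 0.019
stapler 0.56 [267, 171, 307, 204] [ 0.459 -0.018  0.003] 0.059
calculator 0.7 [132, 25
[... 340 characters left out ...]
02, -1.58475096e-01, -9.87185174e-01,
         1.20339484e+00],
       [ 0.00000000e+00,  0.00000000e+00,  0.00000000e+00,
         1.00000000e+00]])}
sample 0.77 [241, 192, 269, 206] [0.629 0.207 0.004] 0.126
sample 0.65 [234, 230, 277, 249] [0.506 0.193 0.048] 0.177
block 0.62 [236, 220, 286, 261] [0.504 0.184 0.044] 0.177
stand 0.97 [238, 124, 288, 178] [0.78  0.189 0.011] 0.111
stand 0.57 [371, 206, 421, 261] [ 0.526 -0.216  0.013] 0.111
books 0.94 [121, 217, 200, 276] [0.492 0.493 0.035] 0.044
phone 0.66 [310, 165, 333, 212] [0.672 0.005 0.01 ] 0.017
stapler 0.67 [315, 229, 339, 280] [ 0.465 -0.01   0.006] 0.063
calculator 0.64 [467, 197, 509, 260] [ 0.545 -0.497  0.023] 0.033
0.8 0.008
```

```bash
python3 -c "
import cv2,numpy as np
a=cv2.imread('pics/scene0.png');b=cv2.imread('pics/top0.png')
cv2.imwrite('pics/both.png',cv2.resize(np.vstack([a,b]),(480,600)) if 0 else np.vstack([a,b])[:,:][:800])
"
```

```text
(no output)
```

View pics/scene0.png

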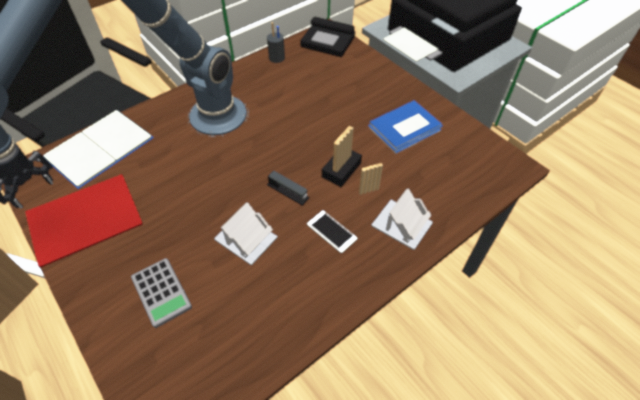

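View pics/top0.png

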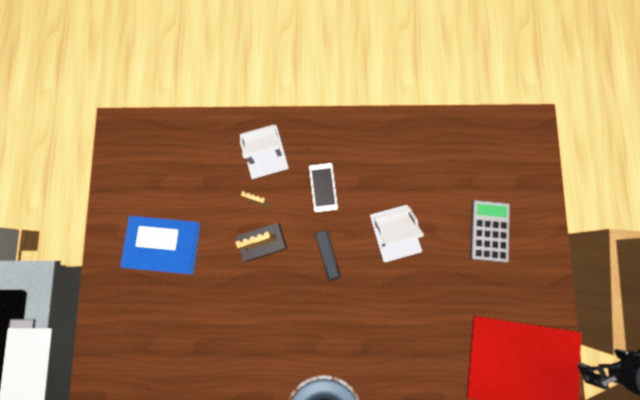

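Candidates for the sample are the tall one in the block (top px 258,240, top end at z≈0.174) and a smaller one standing on the desk (253,197, z≈0.125). I want the first. Candidates for the stand are (397,233) at y≈-0.216, which is the rightmost and the one I want, and (263,151). Next is a close crop.

```bash
python3 - <<'E'
from h import *
a=np.load('scene.npz')['im'];b=np.load('top.npz')['im']
c=lambda i,x,y,w:cv2.resize(i[y:y+w*3//4,x:x+w],(400,300),interpolation=cv2.INTER_CUBIC)
o=np.vstack([np.hstack([c(a,305,115,80),c(a,205,195,80)]),np.hstack([c(b,220,205,80),c(b,360,200,80)])])
cv2.imwrite('pics/crop.png',o[:,:,::-1])
for n in('top','scene'):
    d=np.load(n+'.npz')['d'];W=cloud(n,d)
    desk=W[(abs(W[...,2])<.02)&(W[...,0]>.4)&(W[...,0]<.8)&(abs(W[...,1])<.4)]; print(n,'desk z',np.median(desk[:,2]))
    P=W.reshape(-1,3);P=P[np.isfinite(P).all(1)]
    s=P[(abs(P[:,0]-.51)<.06)&(abs(P[:,1]-.19)<.08)&(P[:,2]>.155)]
    if len(s)>3:
        r=cv2.minAreaRect(s[:,:2].astype(np.float32)*1000); print('sample top',len(s),s.mean(0).round(4),s[:,2].max(),r)
    k=P[(abs(P[:,0]-.51)<.1)&(abs(P[:,1]-.18)<.1)&(P[:,2]>.035)&(P[:,2]<.055)]
    print('block',len(k),cv2.minAreaRect(k[:,:2].astype(np.float32)*1000))
    t=P[(abs(P[:,0]-.53)<.13)&(abs(P[:,1]+.216)<.13)&(P[:,2]>.018)]
    print('stand>18mm',len(t),cv2.minAreaRect(t[:,:2].astype(np.float32)*1000),t[:,2].max())
E
```

```text
top desk z 0.0014726702242455758
sample top 208 [0.5017 0.188  0.1699] 0.17697711245513248 ((502.5923767089844, 188.58914184570312), (16.087430953979492, 89.92112731933594), 17.351011276245117)
block 847 ((502.5089416503906, 189.58657836914062), (80.35692596435547, 131.2833251953125), 17.605281829833984)
stand>18mm 1269 ((547.3352661132812, -213.99020385742188), (94.81742095947266, 111.29830169677734), 15.274606704711914) 0.11107408336136237
scene desk z -0.0014326104821427155
sample top 149 [0.5067 0.1829 0.1652] 0.1741524220513726 ((504.09686279296875, 185.9553680419922), (18.48859977722168, 96.17747497558594), 17.311016082763672)
block 511 ((505.1071472167969, 184.66265869140625), (83.27332305908203, 135.86770629882812), 17.263750076293945)
stand>18mm 1497 ((549.9479370117188, -217.3604736328125), (103.20384216308594, 112.7759780883789), 14.697866439819336) 0.10838556194183768
```

View pics/crop.png

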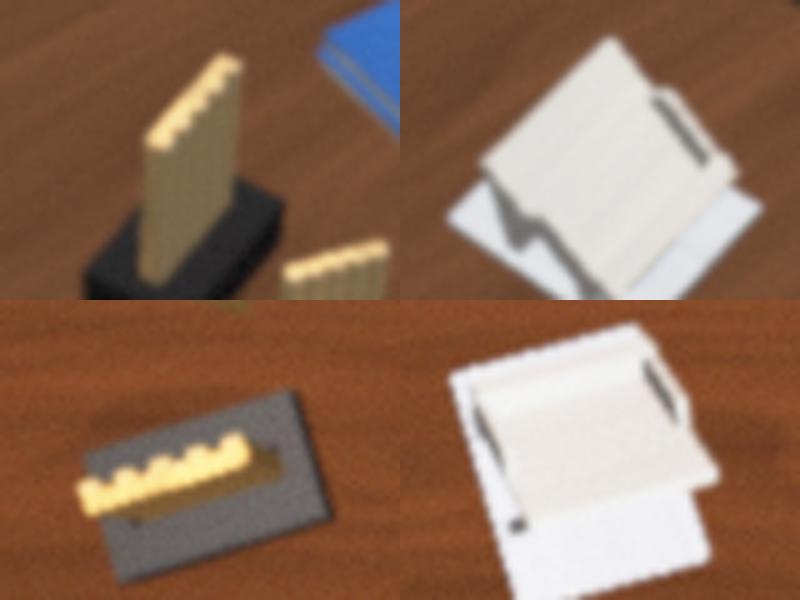

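The tall sample's grooves face world +x, so its finished face points back to the robot at yaw ≈197°. The right-hand stand faces yaw ≈15°. Next: fit the stand and check reachability.

```bash
cat >> h.py <<'E'
def stand_fit(yaw0=15.):
    out=[]
    for n in('top','scene'):
        d=np.load(f'{n}.npz')['d'];W=cloud(n,d)
        m=(abs(W[...,2])<.02)&(W[...,0]>.4)&(W[...,0]<.8)&(abs(W[...,1])<.4)
        P=W.reshape(-1,3);P=P[np.isfinite(P).all(1)].copy();P[:,2]-=np.median(W[m][:,2])
        t=P[(abs(P[:,0]-.53)<.13)&(abs(P[:,1]+.216)<.13)&(P[:,2]>.03)]
        rc=cv2.minAreaRect(t[:,:2].astype(np.float32)*1000); yaw=rc[2]
        f=P[(abs(P[:,0]-.53)<.16)&(abs(P[:,1]+.216)<.13)]
        # panel plane: robust fit on interior
        c,s=np.cos(np.radians(yaw)),np.sin(np.radians(yaw))
        q=lambda A:np.c_[A[:,0]*c+A[:,1]*s,-A[:,0]*s+A[:,1]*c,A[:,2]]
        ctr=q(np.array([[rc[0][0]/1e3,rc[0][1]/1e3,0]]))[0]
        g=q(t); g=g[(abs(g[:,1]-ctr[1])<.04)&(g[:,2]>.045)&(g[:,2]<.1)]
        off=g[:,0]+(g[:,2]-.03)*np.tan(np.radians(40)); o=np.median(off)
        k=abs(off-o)<.006
        A=np.c_[g[k][:,1:],np.ones(k.sum())]; co=np.linalg.lstsq(A,g[k][:,0],rcond=None)[0]
        e=q(t)[:,1]
        for lo,hi in((.03,.05),(.05,.07),(.07,.09),(.09,.11)):
            h=q(t);h=h[(h[:,2]>lo)&(h[:,2]<hi)]; print('   ',lo,len(h),np.percentile(h[:,1],[1,99]).round(4),np.percentile(h[:,0],[1,99]).round(4))
        print(n,'yaw',yaw,'size',rc[1],'lean',np.degrees(np.arctan(-co[1])),'dyaw',np.degrees(np.arctan(co[0])),'pocket x,y in yawed',o,ctr[1],k.mean())
        out.append((yaw,np.array([o*c-ctr[1]*s,o*s+ctr[1]*c,.03])))
        print('   pocket',out[-1][1])
    return out
def tool_R(x,y,z,s):   # sample axes -> tool rotation pointing down sample -z
    zt=-z; yt=s*x; return np.c_[np.cross(yt,zt),yt,zt]
def rpy(M): return R.from_matrix(M).as_euler('xyz',degrees=True)
def sample_R(yaw): return R.from_euler('z',yaw,degrees=True).as_matrix()
def pocket_R(yaw): return sample_R(yaw)@R.from_euler('y',-40,degrees=True).as_matrix()
G=.124
def tcp_for(S,o,s): # S sample rotation, o sample origin
    return o+S@[0,0,G], rpy(tool_R(*S.T,s))
E
python3 - <<'E'
from h import *
o=stand_fit()
ps=np.array([.5033,.187,.01]); S=sample_R(197.4)
yaw=np.mean([a for a,_ in o]); p=np.mean([b for _,b in o],0); Q=pocket_R(yaw)
print(yaw,p)
for s in(1,-1):
    a=tcp_for(S,ps,s); b=tcp_for(Q,p+Q@[.008,0,0],s); c=tcp_for(Q,p+Q@[.011,0,.12],s)
    for n,x in(('grasp',a),('lift',(a[0]+[0,0,.2],a[1])),('home',b),('above',c)):
        j=solve_ik(*x); print(s,n,x[0].round(3),x[1].round(1),None if j is None else np.round(j,1))
E
```

```text
0.03 369 [-0.4007 -0.2955] [0.4626 0.5188]
    0.05 315 [-0.4045 -0.2953] [0.4582 0.5138]
    0.07 287 [-0.4057 -0.2956] [0.4399 0.4879]
    0.09 270 [-0.4043 -0.2959] [0.4244 0.4458]
top yaw 15.274606704711914 size (94.81742095947266, 111.29830169677734) lean 40.270009453764885 dyaw -0.031252645478709366 pocket x,y in yawed 0.4945962154517349 -0.3506238762565156 0.8018867924528302
   pocket [ 0.56949454 -0.20793867  0.03      ]
    0.03 393 [-0.4191 -0.3108] [0.4218 0.5125]
    0.05 413 [-0.4183 -0.3095] [0.4213 0.5089]
    0.07 369 [-0.419  -0.3086] [0.4209 0.481 ]
    0.09 295 [-0.4168 -0.3091] [0.4163 0.4435]
scene yaw 16.369037628173828 size (99.14642333984375, 112.5820083618164) lean 39.999465212985484 dyaw 0.1660072627860079 pocket x,y in yawed 0.4882205298112595 -0.3640088748724464 0.7609618104667609
   pocket [ 0.57101727 -0.21166251  0.03      ]
15.821822166442871 [ 0.57025591 -0.20980059  0.03      ]
1 grasp [0.503 0.187 0.134] [180.    0.  -72.6] [ 23.5  38.4 -67.4 110.3  41.3  60.3 135.3]
1 lift [0.503 0.187 0.334] [180.    0.  -72.6] [ 30.5  25.3 -74.7  96.5  25.   77.6 149. ]
1 home [ 0.499 -0.23   0.13 ] [140.    0.  105.8] [ 93.4  45.1 -76.8 127.3  60.8  16.2  -6. ]
1 above [ 0.427 -0.25   0.224] [140.    0.  105.8] [ 69.3   8.1 -26.1 128.4 -57.3  36.8 105. ]
-1 grasp [0.503 0.187 0.134] [-180.     0.   107.4] [ 22.9  37.7 -66.3 110.3  40.4  59.7 -43.9]
-1 lift [0.503 0.187 0.334] [-180.     0.   107.4] [ 25.8  20.6 -65.1  96.7  19.3  75.2 -25.5]
-1 home [ 0.499 -0.23   0.13 ] [-140.     0.   -74.2] None
-1 above [ 0.427 -0.25   0.224] [-140.     0.   -74.2] [ 57.7   7.1 -13.6 129.  -59.5  38.3 -73.1]
```

```bash
cat >> h.py <<'E'
ps=np.array([.5033,.187,.01]); S=sample_R(197.4)
pk=np.array([.5703,-.2098,.03]); pyaw=15.8; Q=pocket_R(pyaw)
def show(tag):
    for s in(1,-1):
        a=tcp_for(S,ps,s); b=tcp_for(Q,pk+Q@[.008,0,0],s); c=tcp_for(Q,pk+Q@[.011,0,.12],s)
        for n,x in(('grasp',a),('lift',(a[0]+[0,0,.2],a[1])),('home',b),('above',c)):
            j=solve_ik(*x); print(tag,s,n,None if j is None else np.round(j,1))
E
python3 - <<'E'
from h import *
print(current_orientation()); 
set_joints([-20,20,0,88,0,72,0]); print(current_ee_pos(),current_orientation(),current_t())
show('seedA')
E
```

```text
[ 1.79993680e+02 -4.45741808e-03  1.90136443e+01]
[0.61003758 0.17586295 0.31612386] [-1.79990726e+02  2.64933033e-02  1.09892290e+02] 3.975
seedA 1 grasp [ 23.5  38.4 -67.4 110.3  41.3  60.3 135.3]
seedA 1 lift [ 30.5  25.3 -74.7  96.5  25.   77.6 149. ]
seedA 1 home [ 93.4  45.1 -76.8 127.3  60.9  16.2  -6.1]
seedA 1 above [ 77.7   9.1 -35.3 128.  -55.1  35.5 103.2]
seedA -1 grasp [-23.6  21.   -1.5 112.8   0.8  46.2  -8.2]
seedA -1 lift [-23.8   9.8  -1.2  99.2   0.2  71.   -7.7]
seedA -1 home None
seedA -1 above [ 67.8   7.9 -24.5 128.5 -57.6  37.  -74.7]
```

```bash
cat > fk.py <<'E'
import numpy as np, itertools
from scipy.optimize import least_squares
from scipy.spatial.transform import Rotation as R
lo=np.array([-148.3,-19.14,-79.39,5.75,-59.74,12.07,-152.46]);hi=np.array([148.3,114.17,73.82,140.21,239.74,113.84,152.46])
rz=lambda a:R.from_euler('z',a,degrees=True).as_matrix()
ry=lambda a:R.from_euler('y',a,degrees=True).as_matrix()
def fk(q,p,s):
    h,e0,e1,L1,e2,L2,e3,e4,L4,c=p
    M=rz(s[0]*q[0]); t=M@[e0,0,h]
    M=M@ry(q[1])@rz(s[1]*q[2]); t=t+M@[e1,0,L1]
    M=M@ry(s[4]*q[3]); t=t+M@[e2,0,L2]
    M=M@rz(s[2]*q[4]); t=t+M@[e3,0,0]
    M=M@ry(s[5]*q[5]); t=t+M@[e4,0,L4]
    return t,M@rz(s[3]*q[6]+c*100)
E
python3 - <<'E'
from h import *; from fk import *
rng=np.random.default_rng(0); D=[]
for i in range(150):
    p=[rng.uniform(.4,.7),rng.uniform(-.4,.4),rng.uniform(.15,.4)]; o=[180+rng.uniform(-40,40),rng.uniform(-40,40),rng.uniform(-180,180)]
    j=solve_ik(p,o)
    if j is not None: D.append((np.array(j),np.array(p),R.from_euler('xyz',o,degrees=True).as_matrix()))
    if len(D)>=40: break
D.append((np.array(current_joint_pos()),np.array(current_ee_pos()),R.from_euler('xyz',current_orientation(),degrees=True).as_matrix()))
best=None
def res(x,s): return np.concatenate([np.r_[t-p,.2*(M-m).ravel()] for (q,p,m) in D for t,M in [fk(q,x,s)]])
for s in itertools.product((1,-1),(1,-1),(1,-1),(1,-1),(1,),(1,)):
    for c in(0,1.5):
        r=least_squares(res,[.3,0,0,.4,0,.35,0,0,.2,c],args=(s,),max_nfev=15)
        if best is None or r.cost<best[0]: best=(r.cost,s,r.x)
r=least_squares(res,best[2],args=(best[1],)); print(len(D),r.cost,best[1],r.x.round(4), abs(r.fun).max())
np.savez('fk.npz',p=r.x,s=best[1])
E
```

```text
41 0.03222459795774648 (-1, -1, -1, -1, 1, 1) [ 0.2279  0.0156 -0.0061  0.5556  0.0015  0.4555 -0.0029  0.0023  0.2986
  0.9   ] 0.05146611660816755
```

```bash
cat >> fk.py <<'E'
def fk2(q,x,s):
    return fk(np.asarray(q)+np.r_[0,x[10:15],0]*10+np.r_[x[15]*10,0,0,0,0,0,0],x[:10],s)
E
python3 - <<'E'
from h import *; from fk import *
z=np.load('fk.npz'); s=z['s']
rng=np.random.default_rng(0); D=[]
for i in range(200):
    p=[rng.uniform(.4,.7),rng.uniform(-.4,.4),rng.uniform(.15,.4)]; o=[180+rng.uniform(-40,40),rng.uniform(-40,40),rng.uniform(-180,180)]
    j=solve_ik(p,o)
    if j is not None: D.append((np.array(j),np.array(p),R.from_euler('xyz',o,degrees=True).as_matrix()))
    if len(D)>=50: break
D.append((np.array(current_joint_pos()),np.array(current_ee_pos()),R.from_euler('xyz',current_orientation(),degrees=True).as_matrix()))
def res(x): return np.concatenate([np.r_[t-p,.2*(M-m).ravel()] for (q,p,m) in D for t,M in [fk2(q,x,s)]])
r=least_squares(res,np.r_[z['p'],np.zeros(6)],loss='soft_l1',f_scale=.003); f=abs(r.fun if 0 else res(r.x)).reshape(-1,12)
print(r.cost,r.x.round(4)); print(np.sort(f.max(1)).round(4)[[0,10,25,40,-5,-1]])
i=f.max(1).argsort(); print([ (D[k][0].round(0).tolist(),f[k].max().round(4)) for k in i[-4:]])
np.savez('fk.npz',p=r.x,s=s)
E
```

```text
0.002799190196134386 [ 2.379e-01 -4.600e-03  5.100e-03  5.498e-01 -3.600e-03  4.687e-01
  3.000e-04  3.000e-03  2.940e-01  8.709e-01  1.800e-02  1.078e-01
 -1.860e-02  3.560e-02  1.900e-03  2.351e-01]
[0.0019 0.0059 0.0101 0.0144 0.0187 0.0226]
[([-87.0, 32.0, 73.0, 88.0, -2.0, 78.0, -150.0], np.float64(0.019)), ([-14.0, 33.0, 35.0, 75.0, 19.0, 75.0, -107.0], np.float64(0.0194)), ([26.0, 39.0, -67.0, 80.0, 9.0, 78.0, 139.0], np.float64(0.0196)), ([67.0, 32.0, -47.0, 118.0, -47.0, 22.0, 139.0], np.float64(0.0226))]
```

```bash
cat > plan.py <<'E'
from h import *; from fk import *
z=np.load('fk.npz'); rng=np.random.default_rng(1)
def iks(p,o,n=60):
    m=R.from_euler('xyz',o,degrees=True).as_matrix(); out=[]
    for k in range(n):
        r=least_squares(lambda q:np.r_[(lambda t,M:np.r_[t-p,.2*(M-m).ravel()])(*fk2(q,z['p'],z['s'])), 2e-6*(q-(lo+hi)/2)],rng.uniform(lo,hi),bounds=(lo+3,hi-3),max_nfev=40)
        if abs(r.fun).max()<.004: out.append(r.x)
    u=[]
    for q in out:
        if all(abs(q-v).max()>25 for v in u): u.append(q)
    return u
if __name__=='__main__':
    for s in(1,-1):
        a=tcp_for(S,ps,s); b=tcp_for(Q,pk+Q@[.008,0,0],s); c=tcp_for(Q,pk+Q@[.011,0,.12],s)
        for n,x in(('grasp',a),('home',b),('above',c)):
            for q in sorted(iks(*x),key=lambda q:abs(q[2])): print(s,n,q.round(0).astype(int).tolist())
E
time timeout 500 python3 plan.py
```

```text
Traceback (most recent call last):
  File "plan.py", line 16, in <module>
    for q in sorted(iks(*x),key=lambda q:abs(q[2])): print(s,n,q.round(0).astype(int).tolist())
                    ~~~^^^^
  File "plan.py", line 6, in iks
    r=least_squares(lambda q:np.r_[(lambda t,M:np.r_[t-p,.2*(M-m).ravel()])(*fk2(q,z['p'],z['s'])), 2e-6*(q-(lo+hi)/2)],rng.uniform(lo,hi),bounds=(lo+3,hi-3),max_nfev=40)
ValueError: Initial guess is outside of provided bounds

real	0m1.540s
user	0m2.033s
sys	0m0.198s
```

```bash
sed -i 's/rng.uniform(lo,hi)/rng.uniform(lo+4,hi-4)/' plan.py; time timeout 500 python3 plan.py
```

```text
1 grasp [-71, 38, 66, 113, -42, 58, -147]
1 grasp [28, 43, -75, 113, 47, 63, 130]
1 home [80, 27, -50, 130, -57, 15, 107]
1 home [95, 43, -76, 129, 48, 15, 6]
1 above [72, 7, -26, 130, -57, 41, 106]
1 above [114, 18, -76, 130, -36, 29, 87]
-1 grasp [-35, 22, 14, 113, -8, 47, 1]
-1 grasp [-7, 22, -21, 113, 10, 47, -15]
-1 grasp [-70, 36, 64, 113, -40, 57, 31]
-1 grasp [27, 40, -72, 113, 44, 61, -47]
-1 home [80, 27, -50, 130, -57, 15, -73]
-1 above [72, 7, -26, 130, -57, 41, -74]
-1 above [106, 12, -64, 130, -47, 34, -83]
real	1m12.437s
user	1m12.423s
sys	0m0.637s
```

```bash
cat >> h.py <<'E'
def tcp_phi(S,o,s,phi,y0=0.,zg=.135):
    # tool tilted phi in sample plane: body leans towards +y for phi>0; grasp point at sample (0,y0,zg)
    a=np.radians(phi); x,y,z=S.T
    zt=-z*np.cos(a)-y*np.sin(a); yt=s*x
    return o+S@[0,y0,zg]+.011*zt, rpy(np.c_[np.cross(yt,zt),yt,zt])
E
cat > p2.py <<'E'
from plan import *
import sys
def best(x,n=14):
    u=iks(*x,n=n); return sorted([(np.minimum(q-lo,hi-q).min().round(0),q.round(0).astype(int).tolist()) for q in u],reverse=True)[:2]
for phi in map(int,sys.argv[1:]):
    y0=np.sign(phi)*min(abs(phi)/45*.015,.02)
    for s in(1,-1):
        print(phi,s,'G',best(tcp_phi(S,ps,s,phi,y0)),'H',best(tcp_phi(Q,pk+Q@[.008,0,0],s,phi,y0)),flush=True)
E
for g in "-25 25" "-45 45" "-70 70"; do timeout 400 python3 p2.py $g > o"${g// /_}".txt & done; wait; cat o*.txt
```

```text
this script no longer has the robot
-45 1 G [(np.float64(31.0), [-19, 36, -35, 109, 56, 82, 114]), (np.float64(17.0), [-3, 47, -60, 109, 66, 97, 106])] H [(np.float64(16.0), [52, 40, -10, 103, -43, 77, 101]), (np.float64(8.0), [88, 65, -72, 103, 4, 62, 57])]
-45 -1 G [(np.float64(31.0), [-22, 35, -31, 109, 54, 80, -64]), (np.float64(31.0), [-53, 32, 11, 109, 38, 65, -50])] H [(np.float64(27.0), [67, 43, -31, 103, -33, 70, -88]), (np.float64(21.0), [83, 55, -58, 103, -12, 63, -108])]
45 1 G [(np.float64(13.0), [14, 31, -19, 112, -40, 60, -140]), (np.float64(9.0), [-8, 30, 9, 112, -51, 69, -130])] H []
45 -1 G [(np.float64(24.0), [19, 32, -26, 112, -36, 58, 37]), (np.float64(12.0), [44, 50, -67, 112, -1, 49, 4])] H []
-70 1 G [(np.float64(18.0), [-81, 52, 43, 106, 32, 68, 135]), (np.float64(7.0), [-25, 49, -36, 106, 66, 107, 103])] H [(np.float64(18.0), [58, 55, -25, 89, -31, 96, 91]), (np.float64(17.0), [78, 71, -63, 89, -7, 87, 65])]
-70 -1 G [(np.float64(35.0), [-69, 46, 26, 106, 42, 76, -55]), (np.float64(17.0), [-37, 44, -20, 106, 60, 97, -72])] H [(np.float64(19.0), [62, 56, -31, 89, -28, 94, -92])]
70 1 G [(np.float64(16.0), [35, 49, -42, 109, -39, 65, -137]), (np.float64(6.0), [15, 42, -14, 109, -54, 78, -123])] H []
70 -1 G [(np.float64(22.0), [37, 50, -44, 109, -38, 64, 42]), (np.float64(9.0), [51, 68, -71, 109, -9, 54, 15])] H []Exception ignored in: <_io.TextIOWrapper mode='rw' encoding='UTF-8'>
Traceback (most recent call last):
BrokenPipeError: [Errno 32] Broken pipe
```

Tilting the grasp 45° in the sample's plane gives both grasp and placing wide joint margins. I'll go to the pre-grasp.

```bash
cat > sd.py <<'E'
from plan import *
PHI,Y0,SG=-45,-.015,-1
def near(x,q0):
    m=R.from_euler('xyz',x[1],degrees=True).as_matrix()
    r=least_squares(lambda q:np.r_[(lambda t,M:np.r_[t-x[0],.2*(M-m).ravel()])(*fk2(q,z['p'],z['s'])),1e-5*(q-q0)],q0,bounds=(lo+3,hi-3))
    return r.x,abs(r.fun).max()
def back(x,d): 
    return x[0]-d*R.from_euler('xyz',x[1],degrees=True).as_matrix()[:,2],x[1]
E
python3 - <<'E'
from sd import *
g=tcp_phi(S,ps,SG,PHI,Y0); pre=back(g,.15)
q,e=near(pre,np.array([-22,35,-31,109,54,80,-64.])); print(g,pre,q.round(1),e)
set_joints(q.tolist()); print(current_ee_pos(),current_orientation())
try: move_pose(list(pre[0]),list(pre[1]))
except Unreachable as ex: print('unreach',ex)
print(np.round(current_joint_pos(),1),current_ee_pos(),current_t())
j=solve_ik(*g); print('grasp ik',np.round(j,1))
grab('scene','pre.png'); grab('top')
E
```

```text
(array([0.50114038, 0.19389136, 0.13722183]), array([180. ,  45. , 107.4])) (array([0.46942231, 0.29510383, 0.24328784]), array([180. ,  45. , 107.4])) [-28.8  31.6 -34.9  97.8  47.1  93.9 -60.5] 0.00013947712546368964
[0.4799632  0.28462294 0.23932113] [177.49934117  44.29099756 106.53001209]
[-30.   32.5 -34.8  96.   45.6  96.6 -60.3] [0.47072286 0.29446771 0.24375404] 5.2167
grasp ik [-22.9  35.7 -31.5 107.4  52.5  82.9 -64. ]
```

View pics/pre.png

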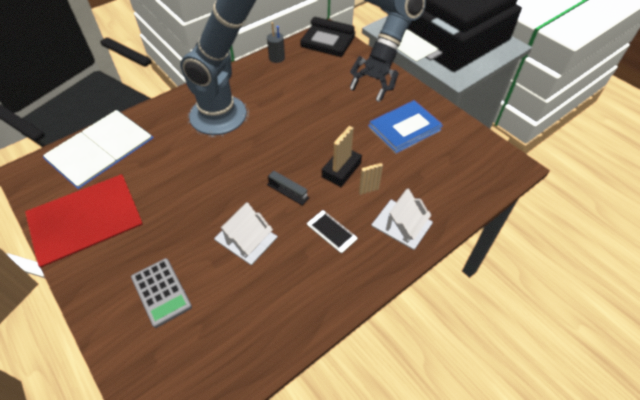

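The gripper is open at (375,80), tilted and lined up with the sample at (342,148). Now I'll grasp it.

```bash
python3 - <<'E'
from sd import *
g=tcp_phi(S,ps,SG,PHI,Y0)
move_linear(list(g[0]),list(g[1]),feed=.12); print(current_ee_pos(),current_ft_force(),current_t())
set_gripper(0.0); print('w',current_gripper_width()*85,current_ft_force(),current_wrist_torque(),current_ee_pos())
p=np.array(current_ee_pos())
move_linear((p+[0,0,.05]).tolist(),feed=.08); print(current_ft_force(),current_ee_pos())
move_linear((p+[0,0,.17]).tolist(),feed=.2); print('w',current_gripper_width()*85,current_ft_force(),current_ee_pos(),np.round(current_joint_pos(),1),current_t())
im,d=grab('scene','lift.png'); im2,d2=grab('top')
c=lambda i,x,y,w:cv2.resize(i[y:y+w*3//4,x:x+w],(400,300),interpolation=cv2.INTER_CUBIC)
cv2.imwrite('pics/liftc.png',np.hstack([c(im,270,30,140),c(im2,200,160,140)])[:,:,::-1])
E
```

```text
[0.50120186 0.19486465 0.13765439] [-0.1199537   1.14633755  0.10498842] 6.7167
w 15.424798160923373 [-0.67536494  1.10387224  1.10213844] [0.6885126  0.21338644 0.01425991] [0.50120375 0.19406472 0.13731575]
[-0.2859301  -0.93290332 -2.66796441] [0.50106414 0.19386271 0.18719778]
w 14.917540892081643 [ 0.00759383 -1.15427225 -1.42067756] [0.50073905 0.19357634 0.30603735] [-20.2  23.7 -34.1  99.7  46.7  94.3 -49.2] 8.875
```

View pics/liftc.png

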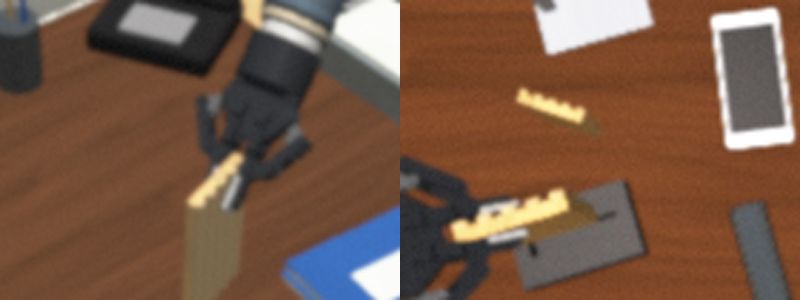

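The sample is held with 45 mm of its corner in the jaws. I'll check transit clearance with the model, then go to above the pocket.

```bash
python3 - <<'E'
from sd import *
q0=np.array(current_joint_pos()); 
a=tcp_phi(Q,pk+Q@[.011,0,.13],SG,PHI,Y0)
q1,e=near(a,np.array([67,43,-31,103,-33,70,-88.])); print(q1.round(1),e,a)
# sample corners in tool frame
x0,o0=tcp_phi(np.eye(3),np.zeros(3),SG,PHI,Y0); T=R.from_euler('xyz',o0,degrees=True).as_matrix()
C=[T.T@(np.array([sx*.008,sy*.045,sz*.16])-x0) for sx in(-1,1) for sy in(-1,1) for sz in(0,1)]
for f in np.linspace(0,1,9):
    t,M=fk2(q0+f*(q1-q0),z['p'],z['s']); c=np.array([t+M@k for k in C]); print(f.round(2),t.round(3),c.min(0).round(3),c.max(0).round(3))
E
```

```text
[ 74.5  32.2 -30.8 104.9 -32.6  81.7 -88.3] 0.00011663684131640183 (array([ 0.42128232, -0.25947315,  0.23411401]), array([-130.12074021,   32.79775133,  -41.46759279]))
0.0 [0.492 0.205 0.31 ] [0.47  0.15  0.182] [0.515 0.244 0.343]
0.12 [0.486 0.123 0.272] [0.464 0.067 0.14 ] [0.5   0.175 0.309]
0.25 [0.47  0.057 0.244] [ 0.431 -0.001  0.109] [0.496 0.125 0.284]
0.38 [0.452 0.004 0.224] [ 0.409 -0.047  0.09 ] [0.485 0.08  0.266]
0.5 [ 0.438 -0.039  0.212] [ 0.383 -0.076  0.081] [0.491 0.034 0.254]
0.62 [ 0.431 -0.081  0.208] [ 0.372 -0.106  0.082] [ 0.501 -0.012  0.249]
0.75 [ 0.429 -0.127  0.211] [ 0.369 -0.165  0.092] [ 0.516 -0.046  0.25 ]
0.88 [ 0.429 -0.186  0.221] [ 0.375 -0.23   0.109] [ 0.524 -0.102  0.256]
1.0 [ 0.421 -0.259  0.234] [ 0.381 -0.303  0.132] [ 0.516 -0.185  0.264]
```

```bash
python3 - <<'E'
from sd import *
q0=np.array(current_joint_pos()); 
a=tcp_phi(Q,pk+Q@[.011,0,.13],SG,PHI,Y0); ah=(a[0]+[0,0,.06],a[1])
q1,e=near(ah,np.array([74.,32,-31,105,-33,82,-88.])); qm=(q0+q1)/2; qm[1]-=12; print(q1.round(1),e,fk2(qm,z['p'],z['s'])[0])
set_joints(qm.tolist()); print(current_ee_pos())
set_joints(q1.tolist()); print(current_ee_pos(),current_orientation(),'want',ah)
move_pose(list(a[0]),list(a[1])); print(np.round(current_joint_pos(),1),current_ee_pos(),current_orientation(),current_t(),current_gripper_width()*85)
h=tcp_phi(Q,pk+Q@[.009,0,0],SG,PHI,Y0); j=solve_ik(*h); print('home ik',None if j is None else np.round(j,1))
im,d=grab('scene','above.png'); im2,d2=grab('top')
c=lambda i,x,y,w:cv2.resize(i[y:y+w*3//4,x:x+w],(400,300),interpolation=cv2.INTER_CUBIC)
cv2.imwrite('pics/abovec.png',np.hstack([c(im,175,150,140),c(im2,340,180,120)])[:,:,::-1])
E
```

```text
[ 75.1  27.8 -31.4 102.4 -34.1  87.3 -91.5] 5.3303827441094e-05 [ 0.4290593  -0.03418202  0.32503422]
[ 0.41538034 -0.0473872   0.32154412]
[ 0.39841091 -0.24730269  0.29504913] [-130.58173106   34.75032121  -39.88489936] want (array([ 0.42128232, -0.25947315,  0.29411401]), array([-130.12074021,   32.79775133,  -41.46759279]))
[ 73.4  33.  -31.  103.3 -33.8  79.9 -88.3] [ 0.42219248 -0.25662236  0.2350637 ] [-129.97357771   32.90017627  -41.01402695] 11.325 15.075273658735986
home ik [ 65.9  43.8 -30.9 101.3 -33.8  68.3 -88.1]
```

View pics/abovec.png

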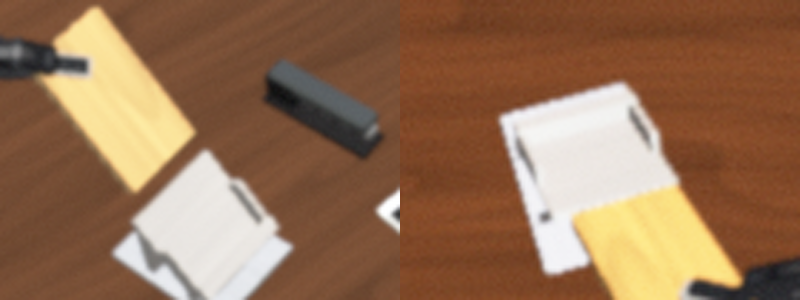

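The finished face is up. I'll measure the held sample against the pocket, in each camera's own frame.

```bash
cat >> h.py <<'E'
def measure(n,lim=.01):
    f=np.load(f'{n}.npz'); im,d=f['im'].astype(int),f['d']; W=cloud(n,d)
    m=(im[...,0]>150)&(im[...,0]-im[...,2]>50)&(im[...,0]-im[...,1]>10)&(W[...,2]>.03)&(abs(W[...,0]-.48)<.2)&(abs(W[...,1]+.23)<.15)&(W[...,2]<.35)
    m=cv2.erode(m.astype(np.uint8),np.ones((2,2)))>0
    P=W[m]; P=P[np.isfinite(P).all(1)]
    for _ in range(4):
        c=P.mean(0); nv=np.linalg.svd(P-c)[2][2]; nv*=np.sign(nv[2]); r=(P-c)@nv; P=P[abs(r)<max(2*r.std(),.002)]
    return P,c,nv
def rel(n,pkc,yaw):
    P,c,nv=measure(n); Qp=pocket_R(yaw); L=(P-pkc)@Qp
    rc=cv2.minAreaRect((L[:,1:]*1000).astype(np.float32))
    print(n,len(P),'normal in pocket',(nv@Qp).round(3),'face x mm',(np.median(L[:,0])*1000).round(1),'rect(y,z)',np.round(rc[0],1),np.round(rc[1],1),round(rc[2],1),'range',np.percentile(L,[0.5,99.5],0).round(3).tolist())
E
python3 - <<'E'
from h import *
print(current_ee_pos(),current_orientation())
rel('top',np.array([.5695,-.2079,.0315]),15.3)
rel('scene',np.array([.5710,-.2117,.0286]),15.3)
stand_fit()
E
```

```text
[ 0.42229934 -0.25811424  0.23606986] [-130.08081223   32.6853339   -41.22328435]
top 1170 normal in pocket [1.    0.012 0.002] face x mm 21.0 rect(y,z) [  0.7 212.8] [ 87.4 160.2] 0.9 range [[0.019, -0.042, 0.135], [0.023, 0.044, 0.29]]
scene 1331 normal in pocket [ 1.     0.011 -0.005] face x mm 20.1 rect(y,z) [  1.8 209.4] [ 89.6 158.5] 0.5 range [[0.016, -0.043, 0.131], [0.024, 0.045, 0.287]]
    0.03 367 [-0.4548 -0.3469] [0.4295 0.4796]
    0.05 321 [-0.4581 -0.3448] [0.4117 0.4735]
    0.07 284 [-0.4552 -0.3437] [0.3951 0.4474]
    0.09 239 [-0.4503 -0.3425] [0.3812 0.4081]
top yaw 21.717647552490234 size (236.62855529785156, 135.3196563720703) lean 40.079283987758465 dyaw 5.576695137769659 pocket x,y in yawed 0.45217999355440797 -0.4089083413102458 0.741635687732342
   pocket [ 0.57139319 -0.21256199  0.03      ]
    0.03 385 [-0.4484 -0.3408] [0.3972 0.4912]
    0.05 424 [-0.4482 -0.3394] [0.3948 0.4858]
    0.07 366 [-0.447  -0.3357] [0.3966 0.4609]
    0.09 287 [-0.4426 -0.335 ] [0.391  0.4196]
scene yaw 19.900876998901367 size (233.42343139648438, 137.77268981933594) lean 39.60778959369919 dyaw 3.620866130886685 pocket x,y in yawed 0.46426375728731717 -0.4014055701468249 0.6778711484593838
   pocket [ 0.5731753  -0.21940223  0.03      ]
```

```bash
cat >> sd.py <<'E'
Q=pocket_R(15.3); QS=Q@R.from_euler('x',-.6,degrees=True).as_matrix()
def place(x,y,zz): # mm, sample origin in pocket
    return tcp_phi(QS,pk+Q@(np.array([x,y,zz])/1e3),SG,PHI,Y0)
def go(x,y,zz,feed=.06):
    t=place(x,y,zz); move_linear(list(t[0]),list(t[1]),feed=feed)
    e=(np.array(current_ee_pos())-t[0])@Q*1e3; print('->',x,y,zz,'err mm',e.round(1),'F pocket',(np.array(current_ft_force())@Q).round(1),'w',round(current_gripper_width()*85,1),'t',current_t())
E
python3 - <<'E'
from sd import *
go(9.5,-.5,68,.1); pause(.15)
print(((np.array(current_ee_pos())-place(9.5,-.5,68)[0])@Q*1e3).round(1))
grab('scene','mid.png'); grab('top')
rel('top',np.array([.5695,-.2079,.0315]),15.3)
rel('scene',np.array([.5710,-.2117,.0286]),15.3)
E
```

```text
-> 9.5 -0.5 68 err mm [ 0.1 -0.3  0.3] F pocket [-1.2 -0.1 -1.5] w 15.0 t 12.1917
[ 0.1 -0.5  0.5]
top 1005 normal in pocket [ 1.     0.003 -0.   ] face x mm 17.3 rect(y,z) [ -0.6 150.4] [159.5  86.7] 88.7 range [[0.015, -0.044, 0.073], [0.019, 0.043, 0.229]]
scene 1229 normal in pocket [ 1.     0.006 -0.001] face x mm 16.8 rect(y,z) [ -0.8 148.6] [ 91.3 158.4] 0.5 range [[0.013, -0.045, 0.07], [0.02, 0.044, 0.226]]
```

```bash
sed -i "s/'x',-.6/'x',-.3/" sd.py; python3 - <<'E'
from sd import *
go(10.5,.6,50,.06); go(10.5,.6,25,.05); go(10.5,.6,12,.04)
for zz in(8,5,3,1,0,-1,-2):
    go(10.,.6,zz,.03)
    F=np.array(current_ft_force())@Q
    if F[2]>6 or abs(F).max()>15: break
im,d=grab('scene'); im2,d2=grab('top')
rel('top',np.array([.5695,-.2079,.0315]),15.3); rel('scene',np.array([.5710,-.2117,.0286]),15.3)
c=lambda i,x,y,w:cv2.resize(i[y:y+w*3//4,x:x+w],(400,300),interpolation=cv2.INTER_CUBIC)
cv2.imwrite('pics/inc.png',np.hstack([c(im,180,170,110),c(im2,350,180,100)])[:,:,::-1])
E
```

```text
-> 10.5 0.6 50 err mm [-0.   0.4 -0.4] F pocket [-1.7  0.4 -2.4] w 15.3 t 12.8917
-> 10.5 0.6 25 err mm [-0.   0.1 -0.1] F pocket [-1.3  0.5 -1.1] w 15.4 t 13.5417
-> 10.5 0.6 12 err mm [-0.   0.2 -0.2] F pocket [-1.1  0.6 -2. ] w 15.2 t 14.0167
-> 10.0 0.6 8 err mm [-0.1  0.1 -0.1] F pocket [-0.5  0.2 -1.8] w 15.0 t 14.3
-> 10.0 0.6 5 err mm [-0.   0.1 -0.1] F pocket [-1.3  0.6 -1.5] w 15.4 t 14.55
-> 10.0 0.6 3 err mm [-0.   0.1 -0.1] F pocket [-1.7 -0.1 -1.1] w 14.9 t 14.8
-> 10.0 0.6 1 err mm [-0.   0.1 -0.1] F pocket [-1.5  0.9 -2.3] w 15.0 t 15.05
-> 10.0 0.6 0 err mm [-0.  -0.2  0.4] F pocket [-1.4 -2.   3.7] w 15.2 t 15.3
-> 10.0 0.6 -1 err mm [-0.1 -0.5  1.3] F pocket [-1.6 -3.5  9.6] w 15.6 t 15.55
top 841 normal in pocket [ 1.     0.001 -0.   ] face x mm 17.7 rect(y,z) [ 0.3 86.4] [ 88.2 156.9] 0.1 range [[0.015, -0.043, 0.009], [0.02, 0.043, 0.161]]
scene 1128 normal in pocket [1.    0.001 0.003] face x mm 17.2 rect(y,z) [ 1.6 84.7] [ 91.4 152.6] 0.6 range [[0.013, -0.043, 0.01], [0.021, 0.046, 0.159]]
```

View pics/inc.png

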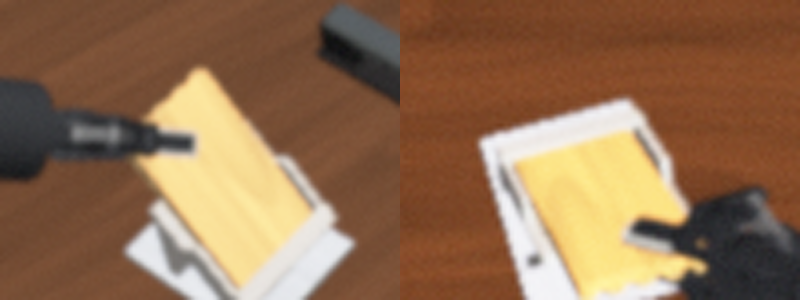

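The sample is inside the walls and behind the lip, touching the ledge at z≈0. Now I'll seat it against the panel, release and back off.

```bash
python3 - <<'E'
from sd import *
for x in(9,8.3,7.6,7):
    go(x,.6,-.3,.02)
    if (np.array(current_ft_force())@Q)[0]>5: break
set_gripper(.45); print('w',current_gripper_width()*85,'F',(np.array(current_ft_force())@Q).round(1)); pause(.2)
p,o=np.array(current_ee_pos()),current_orientation()
move_linear(list(back((p,o),.1)[0]),feed=.12)
p=np.array(current_ee_pos()); move_linear((p+[-.03,-.03,.06]).tolist(),feed=.2); print('t',current_t())
im,d=grab('scene'); im2,d2=grab('top')
rel('top',np.array([.5695,-.2079,.0315]),15.3); rel('scene',np.array([.5710,-.2117,.0286]),15.3)
c=lambda i,x,y,w:cv2.resize(i[y:y+w*3//4,x:x+w],(400,300),interpolation=cv2.INTER_CUBIC)
cv2.imwrite('pics/out.png',np.vstack([np.hstack([c(im,180,170,110),c(im2,350,180,100)]),np.hstack([cv2.resize(i,(400,250)) for i in(im,im2)])])[:,:,::-1])
E
```

```text
-> 9 0.6 -0.3 err mm [ 0.5 -0.3  0.7] F pocket [-0.2 -3.1  7.2] w 15.1 t 15.9
-> 8.3 0.6 -0.3 err mm [ 0.9 -0.3  0.7] F pocket [ 0.6 -2.3  6.9] w 15.5 t 16.15
-> 7.6 0.6 -0.3 err mm [ 1.4 -0.3  0.7] F pocket [ 1.4 -1.8  8.2] w 14.9 t 16.4
-> 7 0.6 -0.3 err mm [ 1.8 -0.2  0.7] F pocket [ 2.5 -2.8  7.5] w 15.3 t 16.65
w 38.29194680149056 F [-0.7  0.  -0.3]
t 18.7
top 971 normal in pocket [ 1.    -0.001  0.006] face x mm 15.7 rect(y,z) [ 0.4 84. ] [ 89.  156.4] 0.3 range [[0.013, -0.044, 0.008], [0.018, 0.043, 0.161]]
scene 1271 normal in pocket [1.    0.003 0.006] face x mm 15.3 rect(y,z) [ 1.3 84.1] [ 89.3 153.4] 0.1 range [[0.011, -0.043, 0.009], [0.019, 0.045, 0.16]]
```

View pics/out.png

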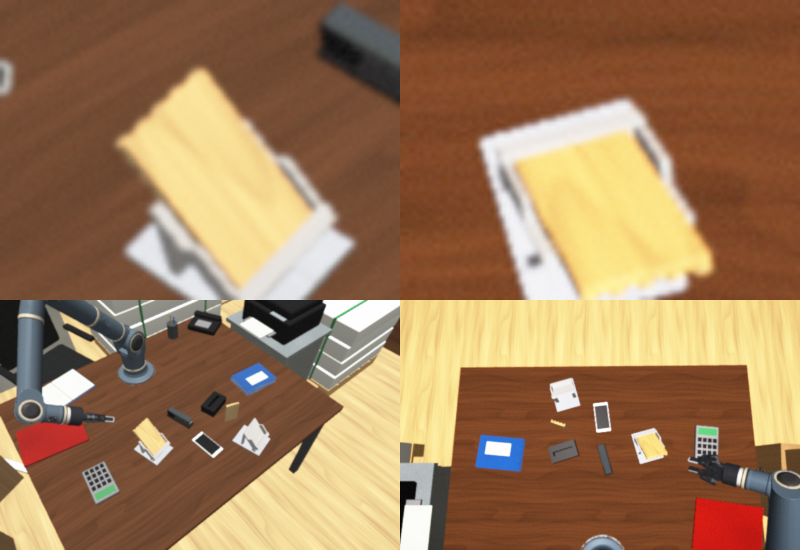

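Home: face at x≈15.5 mm (16 expected), normal within 0.4°, top end at z≈160 mm. The other things look unmoved, so I'll hand in.

```bash
python3 -c "
from rig import *
pause(.3); print(current_ft_force(),current_t()); job_done()"
```

```text
[-0.10657679 -0.14903176 -0.0629599 ] 19.1
the job is handed in; nothing more can be done
```

I took the full-size sample out of the black block and slid it into the pocket of the right-hand stand, finished face out and grooves to the panel. Then I released it, backed the gripper clear and handed in at 19.1 s.

**Last checks, both cameras:**
- **Face:** it sits 15.3–15.7 mm off the panel, where 16 mm is flat against it, and it is tilted less than 0.4°.
- **Height:** the top end is at 160–161 mm up the panel, so the sample is home on the ledge.
- **Sideways:** it is 0.4–1.3 mm off centre.
- **Force:** the most I read was about 10 N while seating it, and close to zero at the end.
- **Other things:** the books, phone, stapler and calculator look unmoved in the last pictures. I did not measure their positions again.

**Disagreements:**
- **Stand position:** the two cameras differed by about 4 mm sideways, so I lined the sample up against the stand within each camera's own view.
- **Stand angle:** a second fit of the stand's angle was spoiled by the sample held over it, so I ignored it.

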